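Set the depth dial of a key cutting machine by clicks and clamp the key

ROBOT

A 6-joint arm with a two-finger parallel gripper is mounted at the origin on the work surface. World frame = base frame: x ahead of the robot, y to its left, z up, the work surface at z = 0. Lengths are in m, angles in degrees, forces in N, time in s.
With the tool pointing down it reaches from about 0.25 to 0.725 m from the base axis. Payload 9.7 kg.
Tool frame: the origin (TCP) lies at the very end of the fingers, on their centre line; the grasp point (between the pads) lies 19 mm behind it (bot.hold_point_z is the distance from the TCP to the grasp point, in m); z points along the fingers, y is the line along which they close (so a half turn about z gives the same grasp; the last joint's range is limited). The gripper opens to 85 mm and grips with 20 to 120 N. Pads are 22 mm wide; open, the fingers measure 114 mm over their backs; the gripper's body (76 mm by 85 mm) begins 54 mm behind the grasp point. The pads swing forward as they close: fully open they stand 13 mm farther back than shut.
Start: joints at [72.479, 4.979, 10.078, 95.1, 0, 90], TCP at [0.166, 0.524, 0.231] pointing down, gripper open.
Joint ranges: [-179.16, 179.16], [-48.56, 103.87], [-65.8, 70.77], [-126.05, 130.52], [-82.76, 87.17], [-180, 180]. Speed limits (degrees/s): [127.2, 127.2, 147.25, 180, 180, 180].

INTERFACE

Orientations are given as [roll, pitch, yaw] about the fixed x, y, z axes, in that order (R = Rz(yaw) Ry(pitch) Rx(roll)).
In Python, from workcell import bot gives the robot as it stands.
- The arm moves only by the tool play_rows, never from a script. Its argument "targets" is a list of rows, each an object with "grip": the closure in counts, from 0 (fully open) to 255 (shut); "linear": the shift along the world's x, y, z in cm, a list of three; "delta_rot": the turn, a rotation vector about the world's x, y, z in rad, a list of three. A call has 1 to 10 rows; each row is the pose to reach, as a shift and turn from the pose commanded when the call began; what a row does not reach only later rows make up. A row lasts 1/10 s, in which the tool goes at most 50 mm and 8.59 degrees, less where a joint would pass 70% of its speed; a pose out of reach is approached as far as the arm can. A call with a gripper value outside its range is refused whole. The fingers move at their own pace and stop on an object; "force" is the grip in N (left out, the last holds). Time passes only in rows, so rows that repeat a pose let the fingers close. It gives the time, the measured TCP pose, the force, the opening and the grip force at its end, in the units of the state.
- bot.get_obs(): the state, without advancing time (a new reading comes with each control period).
- bot.camera(name): name is "scene" or "top" or "wrist"; returns a dict with "color" (400x640x3 uint8, red, green, blue), "range_z" (400x640 float32, m along the optical axis (not along the pixel's ray), 0 where there is no reading), "fov_y" (degrees; the focal length in pixels is half the picture's height over the tangent of half this angle, whatever the lens; pixels are square), "cx", "cy" (the principal point, pixels), "world_to_cam" (4x4, takes a point from world to camera coordinates). Camera axes: x right, y up, looking along -z (the intrinsics and any distortion apply to the point x, -y, -z); pixel columns grow to the right and rows downward; lengths in m; the calibration is good to about 2 mm. A picture is of the moment at which its call begins.
- bot.job_done(): hands the job in; it is judged then, once.
Trained networks look in a picture, given as the dict that the camera call returned (one of the last four; its "shot" number tells which), for a name from the list of things; names that differ only in an ending like _2 or _b are one class to them, and where a whole thing is asked for, a point or a joint stands for the part that bears it (a point fixed in the world has none). Each returns a list of dicts, best first, with "conf" (0 to 1); they miss things now and then, are a little off and sometimes report something else, mostly with a low value. They report only what shows in the picture. A call takes as long as a camera call.
- bot.search_frame(picture, target): "box" ([left, top, right, bottom] in pixels, round what is visible of it).
- bot.trace(picture, target): "pixels" (400x640 bool, what is visible of it) and "box" ([left, top, right, bottom] in pixels, round what is visible of it).
- bot.pinpoint(picture, target): "pixel" ([column, row] in pixels: a listed point, or the origin of a listed thing).
The state is a dict: "time": time; "q": joint angles; "qd": joint speeds; "joint_efforts": joint torques, N m; "ee_pos": TCP position; "tcp_rot": TCP orientation; "wrist_force": force on the tool from outside, world axes, zero at the start; "torque": the same for the moment, N m; "opening": finger opening in m; "grasp_force": force on a finger pad.
Only numpy, scipy, OpenCV 4.12 (cv2) and the standard library are available. Lean on these libraries where they do the work, as an engineer would, in place of code of your own. Each camera call takes 0.05 s, during which the arm holds its last target. There are 200 camera calls.

TASK

Set up the key cutting machine on the shop counter: turn its black click dial anticlockwise back to its stop without forcing it, then click it exactly five steps clockwise from the stop and let go of it. Only then push the clamp lever at the other end of the machine fully over, away from the front, and leave the other things on the counter where they are.

Things in the scene. Friction and masses are not known exactly. Their poses are not given: they have to be found in the camera images.
- machine: Grey key cutting machine fixed to the counter, 200 (x) x 340 (y) x 90 mm tall. Origin: centre of underside; x points from front to rear, y to the left seen from the front, z up. On its top: the dial's vertical axis at (-30, 95) mm, the clamp lever's pivot at (-30, -90), 112 mm above the counter, between them a key vise 36 mm wide, 26 high, x -70 to -10; along the rear (x over 40 mm) a hump 35 high.
- dial: Black click dial: a disc 68 mm across, face 7 mm above the machine's top, with an upright grip bar 50 mm long (x axis), 14 thick (y), top 48 above the machine's top. Origin: on its axis at the machine's top. 24 clicks a turn (15 degrees each). Anticlockwise from above it ends at a stop, click 0; clicks count clockwise from there; a second stop is at click 10. It starts at rest at click 3 to 6.
- dial_grip (a point): Centre of the grip bar, 123 mm above the counter; axes as the dial's. The bar sits on an elastic coupling (0.4 N m/rad): under load it runs ahead of the clicking shaft by torque / 0.4 and springs back when let go. A click gives way suddenly at 0.13 to 0.21 N m (varies), 0.33 to 0.52 rad of twist, then the torque drops to near nothing; over 0.23 N m is met only at a stop.
- dial_pointer (a point): Tip of the pointer line on the dial's disc, 32 mm from the axis along the dial's own -x, 97 mm above the counter. Let go at click n, it points 15 n degrees clockwise (from above) of the machine's front (its -x); click 0 straight to the front, click 5 at 75 degrees, nearly machine +y. Pressed against the stop more than 0.9 rad past straight front (0.36 N m), it overloads the stop.
- clamp (a joint): Clamp lever angle: 0 leaning to the machine's front (-x) by 0.5 rad from upright, 1.0 fully over to the rear (+x). Turns about the machine's y axis, stays where it is left (friction about 0.06 N m).
- clamp_tip (a point): Centre of the 26 mm black ball at the end of the clamp lever, 70 mm from the pivot; its rod is 10 mm thick. The lever's block, 70 x 50 x 25 mm, stands on the machine's top under it.
- elbow: Loose white plastic pipe elbow, two 32 mm thick legs 45 mm long; lies flat, origin under its corner. To be left alone.
- tee: Loose white plastic pipe tee, 80 mm long, 32 mm thick; origin under its middle. To be left alone.
- nipple: Loose brown threaded pipe nipple standing upright, 36 mm across, 48 mm tall; origin under its middle. To be left alone.
- padlock: Loose brass padlock lying flat, 45 x 40 x 18 mm plus shackle; origin under its body. To be left alone.
- tape: Loose tape measure, 65 x 35 x 60 mm tall; origin under its middle. To be left alone.
- driver: Loose screwdriver lying along its x axis, about 0.2 m long, handle to -x. To be left alone.
- putty: Loose putty tin, 76 mm across, 85 mm tall; origin under its middle. To be left alone.

How it is judged:
By the outcome, as a careful person would: the job done as asked, in the order asked, and still so for the second after the job is handed in, with the robot touching nothing.
It also fails if it takes over 67 s, if anything falls off the work surface, if the arm or the gripper's body presses on something with over 40 N, if the wrist force passes 120 N, or if a joint passes its speed limit or range.

## Working session

There is one attempt and no reset: what is moved stays moved. The work goes in short steps, Python scripts to look and compute and a tool call to move; the robot and the scene stay as the last step left them, time stands still between calls to the robot, and variables do not carry over. Pictures are saved under pics/ and viewed, at most 10 in all, crops included, and the job is handed in when it is done.

Besides the shell and the picture viewer there is one more tool, called after "Request:" as a command line: name --argument value ..., lists and objects as JSON in quotes. play_rows: Moves the arm, as the interface text tells. Its arguments: {"type":"object","properties":{"targets":{"type":"array","items":{"type":"object","properties":{"grip":{"type":"number"},"linear":{"type":"array","items":{"type":"number"}},"delta_rot":{"type":"array","items":{"type":"number"}}}}},"force":{"type":"number"}},"required":["targets"]}

```bash
mkdir -p pics; cat > h.py <<'E'
import numpy as np, cv2
from workcell import bot
def P(c,px,d=None,z=None):
    f=200/np.tan(np.radians(c["fov_y"]/2)); u,v=px
    r=np.array([(u-c["cx"])/f,-(v-c["cy"])/f,-1.0])
    M=np.linalg.inv(np.array(c["world_to_cam"]))
    o=M[:3,3]; w=M[:3,:3]@r
    if z is not None: d=(z-o[2])/w[2]
    elif d is None:
        d=c["range_z"][int(round(v)),int(round(u))]
    return o+w*d
def save(c,n): cv2.imwrite("pics/"+n,c["color"][:,:,::-1])
Z={"dial_grip":.123,"dial_pointer":.097,"clamp_tip":None,"machine":0,"dial":.09}
def look(cn):
    c=bot.camera(cn)
    print(cn,{k:c[k] for k in c if k not in("color","range_z","world_to_cam")})
    for k,z in Z.items():
        for r in bot.pinpoint(c,k)[:2]:
            print(k,r["conf"],np.round(r["pixel"],1),"z:",np.round(P(c,r["pixel"],z=z),4) if z is not None else "", "depth:",np.round(P(c,r["pixel"]),4))
    return c
E
python3 - <<'E'
from h import *
for n in("scene","top"):
    c=look(n); save(c,n+"1.png")
    for k in "elbow tee nipple padlock tape driver putty".split():
        for r in bot.pinpoint(c,k)[:1]: print(k,round(r["conf"],2),np.round(P(c,r["pixel"],z=0),3))
print(bot.get_obs())
E
```

```text
scene {'fov_y': 50.92915937207497, 'cx': 317.86854453241534, 'cy': 205.59305762810922, 'shot': 1}
dial_grip 0.63 [349.8 202.4] z: [0.5942 0.1369 0.123 ] depth: [0.6048 0.1329 0.1364]
dial_pointer 0.59 [361.6 202.8] z: [0.5834 0.1767 0.097 ] depth: [0.5843 0.1763 0.0982]
clamp_tip 0.54 [284.9 185.7] z:  depth: [ 0.548  -0.032   0.1889]
machine 0.72 [324.2 239.8] z: [0.6148 0.0591 0.    ] depth: [0.6988 0.036  0.1241]
dial 0.95 [350.6 207.9] z: [0.5881 0.143  0.09  ] depth: [0.603  0.1373 0.1094]
elbow 0.75 [0.432 0.145 0.   ]
tee 0.83 [0.596 0.339 0.   ]
padlock 0.79 [ 0.555 -0.198  0.   ]
tape 0.88 [0.734 0.329 0.   ]
driver 0.68 [ 0.437 -0.047  0.   ]
putty 0.75 [ 0.653 -0.238  0.   ]
top {'fov_y': 44.50530214619044, 'cx': 313.23279180494376, 'cy': 202.50049927819134, 'shot': 2}
dial_grip 0.67 [259.7 190.5] z: [0.5923 0.1477 0.123 ] depth: [0.5899 0.1461 0.1387]
dial_pointer 0.75 [247.5 195.2] z: [0.5851 0.18   0.097 ] depth: [0.5862 0.181  0.0896]
dial_pointer 0.68 [305.8 194.8] z: [0.5843 0.0381 0.097 ] depth: [0.5825 0.038  0.1096]
clamp_tip 0.55 [335.2 208.7] z:  depth: [ 0.5388
[... 405 characters left out ...]
utty 0.97 [ 0.654 -0.24   0.   ]
{'time': 1.3, 'q': array([ 7.24793421e+01,  4.97940440e+00,  1.00789403e+01,  9.50986312e+01,
       -3.91442088e-04,  9.00004911e+01]), 'qd': array([-0.0196214 ,  0.01806018, -0.01559089,  0.07278002,  0.03083322,
        0.07510694]), 'joint_efforts': array([ 2.23802845e-04, -5.20094061e+01,  4.64860976e+01,  1.59414751e-03,
        1.10755590e-05, -5.64010961e-06]), 'ee_pos': array([0.16558161, 0.52449185, 0.23128581]), 'tcp_rot': array([1.79999095e+02, 3.91434335e-04, 1.62478851e+02]), 'wrist_force': array([ 0.10499163,  0.02411556, -0.45007941]), 'torque': array([-0.01577132,  0.01062882, -0.01122657]), 'grasp_force': 0.0, 'opening': 0.08526467253347077}
```

```bash
python3 - <<'E'
import cv2
a=cv2.imread("pics/top1.png")[120:280,180:400]; b=cv2.imread("pics/scene1.png")[130:290,230:450]
cv2.imwrite("pics/c1.png",cv2.resize(cv2.vconcat([a,b]),None,fx=1.87,fy=1.87,interpolation=cv2.INTER_CUBIC))
E
```

```text
(no output)
```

View pics/c1.png

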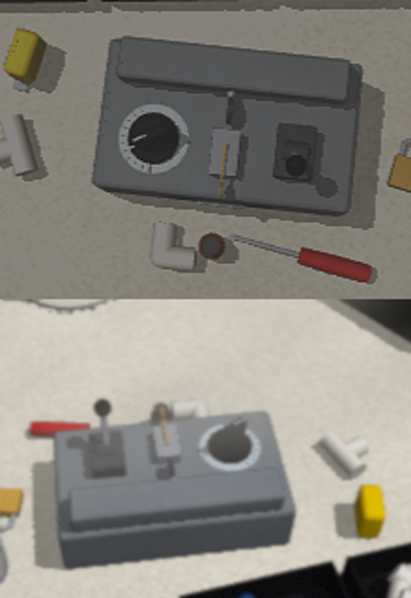

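View pics/top1.png

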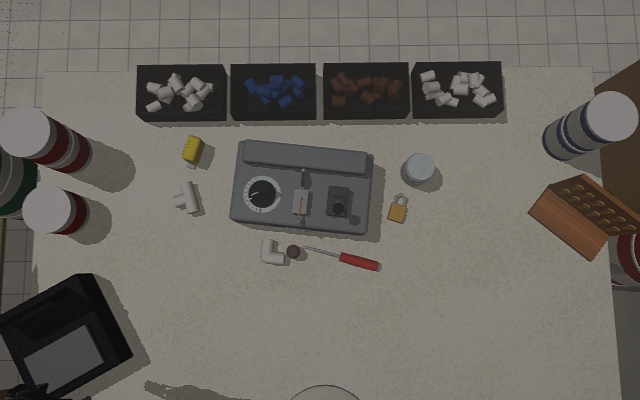

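The top view shows the dial at about (261,193), with the pointer to the left at (247,195), so near click 5. The clamp ball is at (336,208) and the machine is yawed by about -7°. I'll go above the dial and bring the wrist yaw round to about -85°.

Request:
play_rows --targets '[{"grip": 0, "linear": [3, -2.5, 0.5], "delta_rot": [0, 0, -0.148]}, {"grip": 0, "linear": [6, -5, 1], "delta_rot": [0, 0, -0.296]}, {"grip": 0, "linear": [9, -8, 1.5], "delta_rot": [0, 0, -0.444]}, {"grip": 0, "linear": [12, -10.5, 2], "delta_rot": [0, 0, -0.592]}, {"grip": 0, "linear": [15, -13, 2.5], "delta_rot": [0, 0, -0.74]}, {"grip": 0, "linear": [18, -16, 3], "delta_rot": [0, 0, -0.888]}, {"grip": 0, "linear": [21, -18.5, 3.5], "delta_rot": [0, 0, -1.036]}, {"grip": 0, "linear": [24, -21, 4], "delta_rot": [0, 0, -1.184]}, {"grip": 0, "linear": [27, -24, 4.5], "delta_rot": [0, 0, -1.332]}, {"grip": 0, "linear": [30, -26.5, 5], "delta_rot": [0, 0, -1.48]}]'

```text
time: 2.3
ee_pos: [0.4666, 0.2579, 0.2817]
tcp_rot: [180.0, -0.0, 77.3]
wrist_force: [0.3, 1.2, -0.4]
opening: 0.0852
grasp_force: 0.0
```

Request:
play_rows --targets '[{"grip": 0, "linear": [2, -2, 0], "delta_rot": [0, 0, -0.148]}, {"grip": 0, "linear": [4, -4, 0], "delta_rot": [0, 0, -0.296]}, {"grip": 0, "linear": [6, -5.5, 0], "delta_rot": [0, 0, -0.444]}, {"grip": 0, "linear": [8, -7.5, 0], "delta_rot": [0, 0, -0.592]}, {"grip": 0, "linear": [10, -9.5, 0], "delta_rot": [0, 0, -0.74]}, {"grip": 0, "linear": [12.4, -11.2, 0], "delta_rot": [0, 0, -0.888]}, {"grip": 0, "linear": [12.4, -11.2, 0], "delta_rot": [0, 0, -1.036]}, {"grip": 0, "linear": [12.4, -11.2, 0], "delta_rot": [0, 0, -1.184]}, {"grip": 0, "linear": [12.4, -11.2, 0], "delta_rot": [0, 0, -1.332]}, {"grip": 0, "linear": [12.4, -11.2, 0], "delta_rot": [0, 0, -1.48]}]'

```text
time: 3.3
ee_pos: [0.5967, 0.0804, 0.2811]
tcp_rot: [-176.1, 0.3, 5.9]
wrist_force: [0.2, 0.2, 0.2]
opening: 0.0854
grasp_force: 0.0
```

Request:
play_rows --targets '[{"grip": 0, "linear": [0, 0, 0], "delta_rot": [0, 0, -0.148]}, {"grip": 0, "linear": [0, 0, 0], "delta_rot": [0, 0, -0.296]}, {"grip": 0, "linear": [0, 0, 0], "delta_rot": [0, 0, -0.444]}, {"grip": 0, "linear": [0, 0, 0], "delta_rot": [0, 0, -0.592]}, {"grip": 0, "linear": [0, 0, 0], "delta_rot": [0, 0, -0.74]}, {"grip": 0, "linear": [0, 0, 0], "delta_rot": [0, 0, -0.888]}, {"grip": 0, "linear": [0, 0, 0], "delta_rot": [0, 0, -1.036]}, {"grip": 0, "linear": [0, 0, 0], "delta_rot": [0, 0, -1.184]}, {"grip": 0, "linear": [0, 0, 0], "delta_rot": [0, 0, -1.33]}, {"grip": 0, "linear": [0, 0, 0], "delta_rot": [0, 0, -1.33]}]'

```text
time: 4.3
ee_pos: [0.5424, -0.102, 0.2819]
tcp_rot: [-162.7, 3.5, -19.4]
wrist_force: [-0.2, 0.0, 0.3]
opening: 0.0853
grasp_force: 0.0
```

```bash
python3 - <<'E'
from h import *
o=bot.get_obs(); print({k:np.round(v,3) for k,v in o.items()})
c=look("wrist"); save(c,"w1.png")
# height-sliced geometry
f=200/np.tan(np.radians(c["fov_y"]/2)); v,u=np.mgrid[0:400,0:640]; d=c["range_z"]
M=np.linalg.inv(c["world_to_cam"]); r=np.stack([(u-c["cx"])/f,-(v-c["cy"])/f,-np.ones_like(d)],-1)
X=M[:3,3]+(r@M[:3,:3].T)*d[...,None]
m=(d>0)&(abs(X[...,2]-.136)<.007)&(np.hypot(X[...,0]-.59,X[...,1]-.147)<.045)
p=X[m]; print(len(p)); 
if len(p)>20: print("bar",cv2.minAreaRect((p[:,:2]*1000).astype(np.float32)),p[:,2].mean())
E
```

```text
{'time': np.float64(4.3), 'q': array([-19.496,   9.019,  18.665, 103.213,  17.335, 179.941]), 'qd': array([-23.437,  -7.764, -10.553,   2.362,  10.521,   0.051]), 'joint_efforts': array([  3.598, -54.296,  46.091,   0.639,   0.724,  -0.   ]), 'ee_pos': array([ 0.542, -0.102,  0.282]), 'tcp_rot': array([-162.661,    3.549,  -19.439]), 'wrist_force': array([-0.157,  0.005,  0.318]), 'torque': array([-0.252,  0.01 , -0.022]), 'grasp_force': np.float64(0.0), 'opening': np.float64(0.085)}
wrist {'fov_y': 68.30785325497554, 'cx': 315.99658437018445, 'cy': 200.92666606650204, 'shot': 3}
dial_grip 0.7 [170.9 192.5] z: [0.5874 0.148  0.123 ] depth: [0.588  0.1405 0.1297]
dial_pointer 0.78 [173.3 195.6] z: [0.5798 0.1752 0.097 ] depth: [0.5815 0.1576 0.113 ]
clamp_tip 0.92 [287.2 207.2] z:  depth: [ 0.5481 -0.0422  0.1854]
machine 0.98 [267.9 138.3] z: [0.6086 0.0503 0.    ] depth: [0.6097 0.0021 0.0894]
machine 0.28 [285.9 210.1] z: [0.49  0.068 0.   ] depth: [ 0.5463 -0.041   0.1873]
dial 0.59 [183.9 183.8] z: [0.5903 0.1542 0.09  ] depth: [0.5918 0.134  0.11  ]
401
bar ((593.1511840820312, 145.84829711914062), (13.663138389587402, 50.47606658935547), 22.933786392211914) 0.13622287483761664
```

View pics/w1.png

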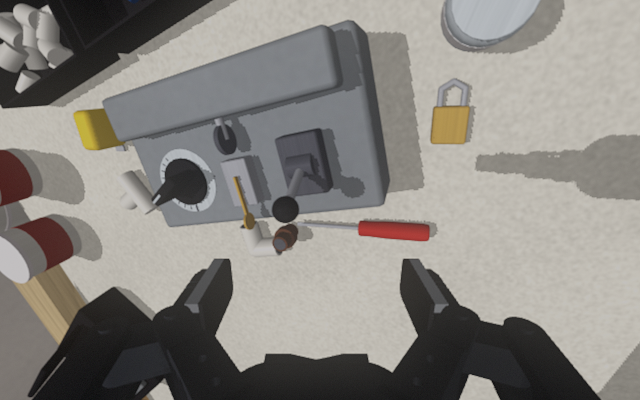

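The wrist joint reached its end: yaw = q1 - q6 + 180, so yaw has to be approached from the positive side. Depth gives the bar at (0.593, 0.146), direction 113°, which is click 4. I'll turn the yaw back.

Request:
play_rows --targets '[{"grip": 0, "linear": [0, 0, 0], "delta_rot": [0, 0, 2.0]}, {"grip": 0, "linear": [0, 0, 0], "delta_rot": [0, 0, 2.0]}, {"grip": 0, "linear": [0, 0, 0], "delta_rot": [0, 0, 2.0]}, {"grip": 0, "linear": [0, 0, 0], "delta_rot": [0, 0, 2.0]}, {"grip": 0, "linear": [0, 0, 0], "delta_rot": [0, 0, 2.0]}, {"grip": 0, "linear": [0, 0, 0], "delta_rot": [0, 0, 2.0]}]'

```text
time: 5.2
ee_pos: [0.5433, -0.1005, 0.2816]
tcp_rot: [-162.7, 3.5, 32.7]
wrist_force: [-0.3, -1.1, 0.2]
opening: 0.0854
grasp_force: 0.0
```

```bash
python3 - <<'E'
from h import *
from scipy.spatial.transform import Rotation as R
o=bot.get_obs(); a=R.from_euler('xyz',o["tcp_rot"],degrees=True); b=R.from_euler('xyz',[180,0,113],degrees=True)
print((b*a.inv()).as_rotvec(), (np.array([.593,.146,.25])-o["ee_pos"])*100, o["ee_pos"],o["tcp_rot"],o["qd"])
E
```

```text
[-0.0332732  -0.33348855  1.39926016] [ 4.9718707  24.65473753 -3.16439653] [ 0.54328129 -0.10054738  0.28164397] [-162.68850248    3.53598482   32.68024187] [  9.97705851  17.04466244  21.47904234  17.31598066 -19.25577829
 -74.18491866]
```

Request:
play_rows --targets '[{"grip": 0, "linear": [0.5, 2.5, -0.2], "delta_rot": [-0.003, -0.033, 0.14]}, {"grip": 0, "linear": [1, 5, -0.4], "delta_rot": [-0.006, -0.066, 0.28]}, {"grip": 0, "linear": [1.5, 7.5, -0.6], "delta_rot": [-0.01, -0.1, 0.42]}, {"grip": 0, "linear": [2, 10, -0.8], "delta_rot": [-0.013, -0.133, 0.56]}, {"grip": 0, "linear": [2.5, 12.5, -1], "delta_rot": [-0.017, -0.167, 0.7]}, {"grip": 0, "linear": [3, 15, -1.5], "delta_rot": [-0.02, -0.2, 0.84]}, {"grip": 0, "linear": [3.5, 17.5, -2], "delta_rot": [-0.023, -0.233, 0.98]}, {"grip": 0, "linear": [4, 20, -2.4], "delta_rot": [-0.027, -0.267, 1.12]}, {"grip": 0, "linear": [4.5, 22.5, -2.8], "delta_rot": [-0.03, -0.3, 1.26]}, {"grip": 0, "linear": [5, 24.7, -3.2], "delta_rot": [-0.033, -0.333, 1.4]}]'

```text
time: 6.2
ee_pos: [0.5928, 0.1483, 0.2498]
tcp_rot: [180.0, -0.1, 113.1]
wrist_force: [-0.0, 0.3, 0.6]
opening: 0.0852
grasp_force: 0.0
```

Request:
play_rows --targets '[{"grip": 0, "linear": [0, 0, 0], "delta_rot": [0, 0, 0]}, {"grip": 0, "linear": [0, 0, 0], "delta_rot": [0, 0, 0]}]'

```text
time: 6.4
ee_pos: [0.5924, 0.1468, 0.25]
tcp_rot: [-179.9, -0.1, 112.6]
wrist_force: [0.1, -0.3, 0.2]
opening: 0.0856
grasp_force: 0.0
```

```bash
cat >> h.py <<'E'
from scipy.spatial.transform import Rotation as R
def cloud(c):
    f=200/np.tan(np.radians(c["fov_y"]/2)); v,u=np.mgrid[0:400,0:640]; d=c["range_z"]
    M=np.linalg.inv(c["world_to_cam"]); r=np.stack([(u-c["cx"])/f,-(v-c["cy"])/f,-np.ones_like(d)],-1)
    return M[:3,3]+(r@M[:3,:3].T)*d[...,None], d>0
def bar(c):
    X,ok=cloud(c)
    m=ok&(abs(X[...,2]-.136)<.007)&(np.hypot(X[...,0]-.59,X[...,1]-.147)<.042)
    p=X[m]; print(len(p))
    if len(p)>20: print("bar",cv2.minAreaRect((p[:,:2]*1000).astype(np.float32)),p[:,2].mean())
E
python3 - <<'E'
from h import *
o=bot.get_obs(); print({k:np.round(v,3) for k,v in o.items()})
c=look("wrist"); save(c,"w2.png"); bar(c)
X,ok=cloud(c); p=X[ok&(abs(X[...,2]-.125)<.006)&(X[...,0]>.6)&(X[...,0]<.75)&(np.hypot(X[...,0]-.59,X[...,1]-.147)>.05)]; print("hump",len(p),cv2.minAreaRect((p[:,:2]*1000).astype(np.float32)))
t=bot.camera("top"); bar(t)
X,ok=cloud(t); p=X[ok&(abs(X[...,2]-.125)<.004)&(X[...,0]>.63)&(X[...,0]<.75)&(abs(X[...,1])<.3)]; print("hump",len(p),cv2.minAreaRect((p[:,:2]*1000).astype(np.float32)))
E
```

```text
{'time': np.float64(6.4), 'q': array([13.852, 14.207, 22.668, 98.552,  0.135, 81.228]), 'qd': array([-1.593, -0.056,  0.446,  0.4  , -0.096,  0.3  ]), 'joint_efforts': array([ 1.4630e+00, -6.1359e+01,  4.5573e+01, -2.1200e-01,  5.9000e-02,
       -2.1100e-01]), 'ee_pos': array([0.592, 0.147, 0.25 ]), 'tcp_rot': array([-1.79930e+02, -1.48000e-01,  1.12624e+02]), 'wrist_force': array([ 0.072, -0.296,  0.238]), 'torque': array([-0.004, -0.009,  0.006]), 'grasp_force': np.float64(0.0), 'opening': np.float64(0.086)}
wrist {'fov_y': 68.30785325497554, 'cx': 315.99658437018445, 'cy': 200.92666606650204, 'shot': 4}
dial_grip 0.96 [316.7 197.2] z: [0.5951 0.1432 0.123 ] depth: [0.5931 0.1479 0.1388]
dial_grip 0.5 [206.8 124.2] z: [0.479  0.1685 0.123 ] depth: [0.4505 0.1495 0.0292]
dial_pointer 0.7 [318.7 197.7] z: [0.6006 0.1358 0.097 ] depth: [0.5953 0.1475 0.1367]
dial_pointer 0.65 [317.  155.4] z: [0.5817 0.1764 0.097 ] depth: [0.5817 0.1764 0.0974]
dial 0.69 [314.8 184.5] z: [0.592  0.1458 0.09  ] depth: [0.5871 0.158  0.1379]
dial 0.23 [471.2  64.2] z: [0.6825 0.3099 0.09  ] depth: [0.6977 0.3208 0.0522]
783
bar ((591.8514404296875, 147.30845642089844), (13.182877540588379, 49.19094467163086), 22.173419952392578) 0.13718485575503536
hump 9756 ((660.7979736328125, 72.619384765625), (241.0328369140625, 94.02604675292969), 83.00789642333984)
0
hump 2001 ((663.2318725585938, 13.503952026367188), (245.45094299316406, 71.3576431274414), 83.53524780273438)
```

View pics/w2.png

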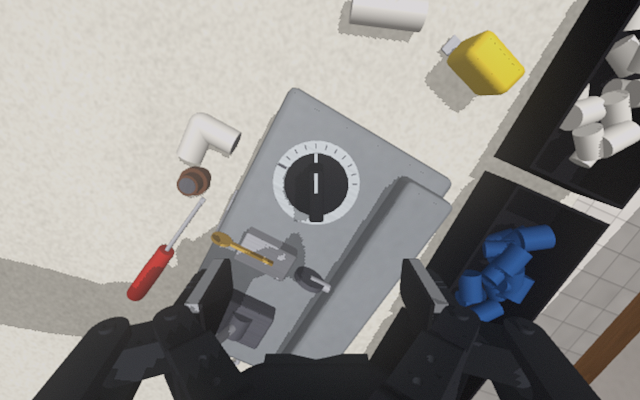

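Bar centre (0.592, 0.147), direction 112°, and the pointer is at (317,155) in the wrist view, so click 4. I'll descend and grip.

Request:
play_rows --targets '[{"grip": 0, "linear": [0, 0, -3], "delta_rot": [0, 0, 0]}, {"grip": 0, "linear": [0, 0, -6], "delta_rot": [0, 0, 0]}, {"grip": 0, "linear": [0, 0, -9], "delta_rot": [0, 0, 0]}, {"grip": 0, "linear": [0, 0.05, -12], "delta_rot": [0, 0, 0]}, {"grip": 0, "linear": [0, 0.05, -13.5], "delta_rot": [0, 0, 0]}, {"grip": 0, "linear": [0, 0.05, -14.4], "delta_rot": [0, 0, 0]}, {"grip": 0, "linear": [0, 0.05, -14.4], "delta_rot": [0, 0, 0]}]' --force 40

```text
time: 7.45
ee_pos: [0.5926, 0.146, 0.1056]
tcp_rot: [-179.9, -0.2, 112.6]
wrist_force: [-0.2, 0.0, 0.5]
opening: 0.0852
grasp_force: 0.0
```

Request:
play_rows --targets '[{"grip": 255, "linear": [0, 0, 0], "delta_rot": [0, 0, 0]}, {"grip": 255, "linear": [0, 0, 0], "delta_rot": [0, 0, 0]}, {"grip": 255, "linear": [0, 0, 0], "delta_rot": [0, 0, 0]}, {"grip": 255, "linear": [0, 0, 0], "delta_rot": [0, 0, 0]}, {"grip": 255, "linear": [0, 0, 0], "delta_rot": [0, 0, 0]}, {"grip": 255, "linear": [0, 0, 0], "delta_rot": [0, 0, 0]}, {"grip": 255, "linear": [0, 0, 0], "delta_rot": [0, 0, 0]}, {"grip": 255, "linear": [0, 0, 0], "delta_rot": [0, 0, 0]}]'

```text
time: 8.25
ee_pos: [0.5926, 0.1461, 0.1065]
tcp_rot: [-180.0, -0.1, 112.6]
wrist_force: [-3.2, -0.9, 5.5]
opening: 0.0133
grasp_force: 43.5
```

```bash
cat > s.py <<'E'
from h import *
o=bot.get_obs(); print({k:np.round(o[k],3) for k in("time","ee_pos","tcp_rot","wrist_force","torque","opening","grasp_force")},o["q"][5])
E
python3 s.py
```

```text
{'time': np.float64(8.25), 'ee_pos': array([0.593, 0.146, 0.106]), 'tcp_rot': array([-1.79965e+02, -1.43000e-01,  1.12610e+02]), 'wrist_force': array([-3.184, -0.867,  5.516]), 'torque': array([-0.272,  0.812,  0.005]), 'opening': np.float64(0.013), 'grasp_force': np.float64(43.507)} 81.1792580499242
```

Request:
play_rows --targets '[{"grip": 255, "linear": [0, 0, 0], "delta_rot": [0, 0, 0.1]}, {"grip": 255, "linear": [0, 0, 0], "delta_rot": [0, 0, 0.2]}, {"grip": 255, "linear": [0, 0, 0], "delta_rot": [0, 0, 0.3]}, {"grip": 255, "linear": [0, 0, 0], "delta_rot": [0, 0, 0.4]}, {"grip": 255, "linear": [0, 0, 0], "delta_rot": [0, 0, 0.5]}, {"grip": 255, "linear": [0, 0, 0], "delta_rot": [0, 0, 0.6]}, {"grip": 255, "linear": [0, 0, 0], "delta_rot": [0, 0, 0.7]}, {"grip": 255, "linear": [0, 0, 0], "delta_rot": [0, 0, 0.8]}, {"grip": 255, "linear": [0, 0, 0], "delta_rot": [0, 0, 0.9]}, {"grip": 255, "linear": [0, 0, 0], "delta_rot": [0, 0, 1.0]}]'

```text
time: 9.25
ee_pos: [0.5926, 0.1463, 0.1065]
tcp_rot: [-180.0, -0.1, 170.1]
wrist_force: [-3.6, 0.0, 5.9]
opening: 0.0133
grasp_force: 43.7
```

```bash
python3 s.py
```

```text
{'time': np.float64(9.25), 'ee_pos': array([0.593, 0.146, 0.106]), 'tcp_rot': array([-1.79992e+02, -1.45000e-01,  1.70138e+02]), 'wrist_force': array([-3.555,  0.017,  5.944]), 'torque': array([0.134, 0.86 , 0.024]), 'opening': np.float64(0.013), 'grasp_force': np.float64(43.683)} 23.709195684002633
```

Request:
play_rows --targets '[{"grip": 255, "linear": [0, 0, 0], "delta_rot": [0, 0, 0.05]}, {"grip": 255, "linear": [0, 0, 0], "delta_rot": [0, 0, 0.1]}, {"grip": 255, "linear": [0, 0, 0], "delta_rot": [0, 0, 0.1]}]'

```text
time: 9.55
ee_pos: [0.5926, 0.1464, 0.1065]
tcp_rot: [-180.0, -0.1, 175.7]
wrist_force: [-3.0, 0.1, 5.0]
opening: 0.0132
grasp_force: 43.6
```

```bash
python3 s.py
```

```text
{'time': np.float64(9.55), 'ee_pos': array([0.593, 0.146, 0.106]), 'tcp_rot': array([-1.79991e+02, -1.44000e-01,  1.75733e+02]), 'wrist_force': array([-3.016,  0.101,  5.029]), 'torque': array([ 0.021,  0.743, -0.132]), 'opening': np.float64(0.013), 'grasp_force': np.float64(43.56)} 18.124350432301295
```

Request:
play_rows --targets '[{"grip": 255, "linear": [0, 0, 0], "delta_rot": [0, 0, 0.05]}, {"grip": 255, "linear": [0, 0, 0], "delta_rot": [0, 0, 0.1]}, {"grip": 255, "linear": [0, 0, 0], "delta_rot": [0, 0, 0.15]}, {"grip": 255, "linear": [0, 0, 0], "delta_rot": [0, 0, 0.2]}, {"grip": 255, "linear": [0, 0, 0], "delta_rot": [0, 0, 0.25]}, {"grip": 255, "linear": [0, 0, 0], "delta_rot": [0, 0, 0.25]}, {"grip": 255, "linear": [0, 0, 0], "delta_rot": [0, 0, 0.25]}]'

```text
time: 10.25
ee_pos: [0.5926, 0.1464, 0.1065]
tcp_rot: [-180.0, -0.1, -170.0]
wrist_force: [-3.4, -0.3, 5.4]
opening: 0.0133
grasp_force: 43.6
```

```bash
python3 s.py
```

```text
{'time': np.float64(10.25), 'ee_pos': array([0.593, 0.146, 0.106]), 'tcp_rot': array([-1.79993e+02, -1.40000e-01, -1.70037e+02]), 'wrist_force': array([-3.351, -0.329,  5.427]), 'torque': array([ 0.095,  0.853, -0.028]), 'opening': np.float64(0.013), 'grasp_force': np.float64(43.566)} 3.9110693426187124
```

Request:
play_rows --targets '[{"grip": 255, "linear": [0, 0, 0], "delta_rot": [0, 0, 0]}, {"grip": 255, "linear": [0, 0, 0], "delta_rot": [0, 0, 0]}]'

```text
time: 10.45
ee_pos: [0.5926, 0.1464, 0.1065]
tcp_rot: [-180.0, -0.1, -170.0]
wrist_force: [-3.4, -0.4, 4.9]
opening: 0.0134
grasp_force: 43.6
```

```bash
python3 - <<'E'
from h import *
for i in range(5):
    c=bot.camera("wrist"); o=bot.get_obs(); print(np.round(o["torque"],3),o["tcp_rot"][2])
bar(c); save(c,"w3.png")
E
```

```text
[ 0.082  0.86  -0.121] -170.0419221462016
[ 0.045  0.817 -0.085] -170.04006316436832
[ 0.122  0.885 -0.105] -170.04106535866808
[ 0.019  0.829 -0.18 ] -170.04202267086018
[ 0.137  0.799 -0.134] -170.04039601189368
3988
bar ((591.56494140625, 146.67831420898438), (45.22801208496094, 38.82991027832031), 48.57212448120117) 0.13696387117838718
```

View pics/w3.png

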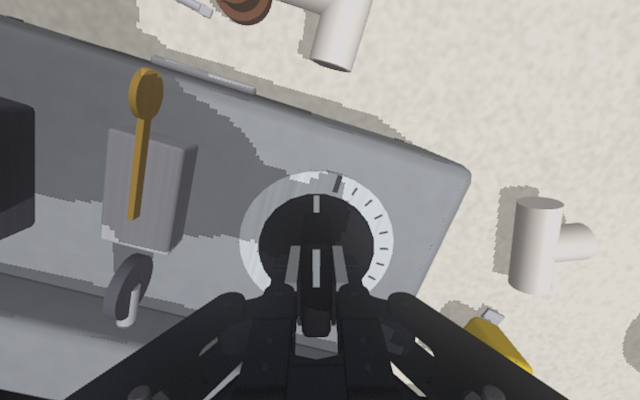

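The torque reading is noisy; its mean of -0.125 matches a shaft at click 0 (the front mark is at (338,183), with the pointer just past it). I'll press gently a little more to confirm the stop.

Request:
play_rows --targets '[{"grip": 255, "linear": [0, 0, 0], "delta_rot": [0, 0, 0.05]}, {"grip": 255, "linear": [0, 0, 0], "delta_rot": [0, 0, 0.1]}, {"grip": 255, "linear": [0, 0, 0], "delta_rot": [0, 0, 0.15]}, {"grip": 255, "linear": [0, 0, 0], "delta_rot": [0, 0, 0.2]}, {"grip": 255, "linear": [0, 0, 0], "delta_rot": [0, 0, 0.25]}, {"grip": 255, "linear": [0, 0, 0], "delta_rot": [0, 0, 0.3]}, {"grip": 255, "linear": [0, 0, 0], "delta_rot": [0, 0, 0.3]}]'

```text
time: 11.4
ee_pos: [0.5925, 0.1464, 0.1065]
tcp_rot: [-180.0, -0.1, -152.8]
wrist_force: [-2.9, 0.3, 5.4]
opening: 0.0136
grasp_force: 43.6
```

```bash
cat > t.py <<'E'
from h import *
L=[]
for i in range(8):
    c=bot.camera("wrist"); o=bot.get_obs(); L.append(o["torque"][2])
print(np.mean(L),np.std(L),o["tcp_rot"][2],o["time"])
E
python3 t.py
```

```text
-0.2401311684892726 0.02003339897037594 -152.86286917935828 11.8
```

Stop confirmed: 0.24 N m, straight front at yaw 172.8°. Now clockwise to about yaw 98, which is short of the fifth click.

Request:
play_rows --targets '[{"grip": 255, "linear": [0, 0, 0], "delta_rot": [0, 0, -0.1]}, {"grip": 255, "linear": [0, 0, 0], "delta_rot": [0, 0, -0.2]}, {"grip": 255, "linear": [0, 0, 0], "delta_rot": [0, 0, -0.3]}, {"grip": 255, "linear": [0, 0, 0], "delta_rot": [0, 0, -0.4]}, {"grip": 255, "linear": [0, 0, 0], "delta_rot": [0, 0, -0.5]}, {"grip": 255, "linear": [0, 0, 0], "delta_rot": [0, 0, -0.6]}, {"grip": 255, "linear": [0, 0, 0], "delta_rot": [0, 0, -0.7]}, {"grip": 255, "linear": [0, 0, 0], "delta_rot": [0, 0, -0.8]}, {"grip": 255, "linear": [0, 0, 0], "delta_rot": [0, 0, -0.9]}, {"grip": 255, "linear": [0, 0, 0], "delta_rot": [0, 0, -1.0]}]'

```text
time: 12.8
ee_pos: [0.5926, 0.1463, 0.1065]
tcp_rot: [-180.0, -0.1, 149.6]
wrist_force: [-3.9, -1.2, 5.1]
opening: 0.0135
grasp_force: 43.5
```

Request:
play_rows --targets '[{"grip": 255, "linear": [0, 0, 0], "delta_rot": [0, 0, -0.1]}, {"grip": 255, "linear": [0, 0, 0], "delta_rot": [0, 0, -0.2]}, {"grip": 255, "linear": [0, 0, 0], "delta_rot": [0, 0, -0.3]}, {"grip": 255, "linear": [0, 0, 0], "delta_rot": [0, 0, -0.4]}, {"grip": 255, "linear": [0, 0, 0], "delta_rot": [0, 0, -0.5]}, {"grip": 255, "linear": [0, 0, 0], "delta_rot": [0, 0, -0.6]}, {"grip": 255, "linear": [0, 0, 0], "delta_rot": [0, 0, -0.7]}, {"grip": 255, "linear": [0, 0, 0], "delta_rot": [0, 0, -0.8]}, {"grip": 255, "linear": [0, 0, 0], "delta_rot": [0, 0, -0.88]}, {"grip": 255, "linear": [0, 0, 0], "delta_rot": [0, 0, -0.88]}]'

```text
time: 13.8
ee_pos: [0.5926, 0.1461, 0.1065]
tcp_rot: [-180.0, -0.1, 99.3]
wrist_force: [-3.6, -1.5, 5.5]
opening: 0.0132
grasp_force: 43.6
```

```bash
python3 t.py
```

```text
0.08534425587940009 0.02850950642793582 99.44325132019425 14.2
```

Request:
play_rows --targets '[{"grip": 255, "linear": [0, 0, 0], "delta_rot": [0, 0, -0.05]}, {"grip": 255, "linear": [0, 0, 0], "delta_rot": [0, 0, -0.1]}, {"grip": 255, "linear": [0, 0, 0], "delta_rot": [0, 0, -0.15]}, {"grip": 255, "linear": [0, 0, 0], "delta_rot": [0, 0, -0.2]}, {"grip": 255, "linear": [0, 0, 0], "delta_rot": [0, 0, -0.2]}]'

```text
time: 14.7
ee_pos: [0.5925, 0.1461, 0.1065]
tcp_rot: [-180.0, -0.1, 87.9]
wrist_force: [-3.3, -1.1, 6.3]
opening: 0.0134
grasp_force: 43.6
```

```bash
python3 t.py
```

```text
0.065207680685934 0.025523012788367962 87.97838983057336 15.1
```

The fifth click has given way (0.065, against 0.17 if it hadn't). I'll unwind to zero twist, release and rise.

Request:
play_rows --targets '[{"grip": 255, "linear": [0, 0, 0], "delta_rot": [0, 0, 0.06]}, {"grip": 255, "linear": [0, 0, 0], "delta_rot": [0, 0, 0.12]}, {"grip": 255, "linear": [0, 0, 0], "delta_rot": [0, 0, 0.17]}, {"grip": 255, "linear": [0, 0, 0], "delta_rot": [0, 0, 0.17]}, {"grip": 0, "linear": [0, 0, 0], "delta_rot": [0, 0, 0.17]}, {"grip": 0, "linear": [0, 0, 0], "delta_rot": [0, 0, 0.17]}, {"grip": 0, "linear": [0, 0, 0], "delta_rot": [0, 0, 0.17]}, {"grip": 0, "linear": [0, 0, 0], "delta_rot": [0, 0, 0.17]}, {"grip": 0, "linear": [0, 0, 0], "delta_rot": [0, 0, 0.17]}, {"grip": 0, "linear": [0, 0, 0], "delta_rot": [0, 0, 0.17]}]'

```text
time: 16.1
ee_pos: [0.5927, 0.1462, 0.106]
tcp_rot: [-180.0, -0.1, 97.7]
wrist_force: [-0.8, 0.6, 0.7]
opening: 0.0855
grasp_force: 0.0
```

Request:
play_rows --targets '[{"grip": 0, "linear": [0, 0, 1.5], "delta_rot": [0, 0, 0]}, {"grip": 0, "linear": [0, 0, 4], "delta_rot": [0, 0, 0]}, {"grip": 0, "linear": [0, 0, 7], "delta_rot": [0, 0, 0]}, {"grip": 0, "linear": [0, 0, 10], "delta_rot": [0, 0, 0]}, {"grip": 0, "linear": [0, 0, 13], "delta_rot": [0, 0, 0]}, {"grip": 0, "linear": [0, 0, 16], "delta_rot": [0, 0, 0]}, {"grip": 0, "linear": [0, 0, 16], "delta_rot": [0, 0, 0]}]'

```text
time: 16.8
ee_pos: [0.5935, 0.1464, 0.2719]
tcp_rot: [179.6, -0.2, 97.7]
wrist_force: [1.0, -0.6, -0.2]
opening: 0.0855
grasp_force: 0.0
```

```bash
python3 - <<'E'
from h import *
c=look("wrist"); bar(c); save(c,"w4.png"); o=bot.get_obs(); print(o["time"],o["q"],o["ee_pos"],o["tcp_rot"])
X,ok=cloud(c); 
for z in (.172,.180,.188,.196):
    m=ok&(abs(X[...,2]-z)<.004)&(abs(X[...,0]-.56)<.08)&(abs(X[...,1]+.03)<.06); p=X[m]
    if len(p): print(z,len(p),p.mean(0),p.min(0),p.max(0))
t=bot.camera("top")
for r in bot.trace(t,"clamp_tip")[:1]: print(r["conf"],r["box"])
E
```

```text
wrist {'fov_y': 68.30785325497554, 'cx': 315.99658437018445, 'cy': 200.92666606650204, 'shot': 35}
dial_grip 0.63 [313.1 189.9] z: [0.5927 0.1431 0.123 ] depth: [0.5922 0.1469 0.136 ]
dial_grip 0.59 [215.6 198.6] z: [0.4937 0.1205 0.123 ] depth: [0.4653 0.0857 0.0286]
dial_pointer 0.71 [314.7 150.3] z: [0.5896 0.1797 0.097 ] depth: [0.5815 0.228  0.4144]
dial_pointer 0.55 [317.9 225.7] z: [0.605  0.0931 0.097 ] depth: [0.6055 0.0902 0.0901]
clamp_tip 0.95 [244.6 360.7] z:  depth: [ 0.5458 -0.0241  0.1851]
machine 0.66 [337.9   8.6] z: [0.5971 0.3392 0.    ] depth: [0.5961 0.3319 0.0271]
machine 0.65 [315.3 226.1] z: [0.6083 0.0507 0.    ] depth: [0.6025 0.0892 0.09  ]
dial 0.81 [312.3 180.8] z: [0.5916 0.144  0.09  ] depth: [0.5901 0.1566 0.1385]
707
bar ((592.097412109375, 147.14476013183594), (13.842337608337402, 50.29943084716797), 7.8079752922058105) 0.13700086691765845
17.1 [ 13.78843466  14.75368021  25.03057482 100.39704119   0.14761186
  96.07316476] [0.59236344 0.14612767 0.26502861] [-1.79864910e+02 -1.34071739e-01  9.77149571e+01]
0.172 74 [ 0.54481743 -0.02287313  0.17314212] [ 0.5319624  -0.02875087  0.16896178] [ 0.55552424 -0.02032926  0.17597193]
0.18 208 [ 0.54490743 -0.02411007  0.18018269] [ 0.53177169 -0.031683    0.17600798] [ 0.55670533 -0.01973356  0.18397854]
0.188 140 [ 0.5441689  -0.02702097  0.18642787] [ 0.53516807 -0.03406669  0.18401245] [ 0.55318443 -0.02198132  0.18995465]
0.68 [334.8, 200.8, 342.8, 214.7]
```

View pics/w4.png

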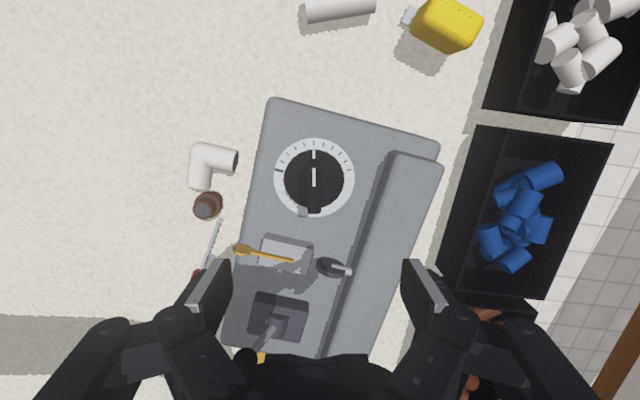

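Released, the bar sits at 97.8°, which is 75° clockwise of the front: click 5. The clamp ball is at about (0.545, -0.033, 0.176). I'll go in front of it with closed fingers.

Request:
play_rows --targets '[{"grip": 255, "linear": [-2, -3.5, 0], "delta_rot": [0, 0, -0.05]}, {"grip": 255, "linear": [-4, -7, 0], "delta_rot": [0, 0, -0.1]}, {"grip": 255, "linear": [-6, -10.5, 0], "delta_rot": [0, 0, -0.15]}, {"grip": 255, "linear": [-8, -14, 0], "delta_rot": [0, 0, -0.2]}, {"grip": 255, "linear": [-9.8, -17.4, 0], "delta_rot": [0, 0, -0.257]}, {"grip": 255, "linear": [-9.8, -17.4, 0], "delta_rot": [0, 0, -0.257]}, {"grip": 255, "linear": [-9.8, -17.4, 0], "delta_rot": [0, 0, -0.257]}]'

```text
time: 17.9
ee_pos: [0.4945, -0.0283, 0.2661]
tcp_rot: [-180.0, -0.2, 82.9]
wrist_force: [0.6, 0.3, -0.6]
opening: 0.0
grasp_force: 0.0
```

Request:
play_rows --targets '[{"grip": 255, "linear": [0, 0, -3], "delta_rot": [0, 0, 0]}, {"grip": 255, "linear": [0, 0, -6], "delta_rot": [0, 0, 0]}, {"grip": 255, "linear": [0, 0, -9], "delta_rot": [0, 0, 0]}, {"grip": 255, "linear": [0, 0, -11.3], "delta_rot": [0, 0, 0]}, {"grip": 255, "linear": [0, 0, -11.3], "delta_rot": [0, 0, 0]}]'

```text
time: 18.4
ee_pos: [0.4935, -0.0266, 0.1495]
tcp_rot: [-179.6, -0.1, 83.1]
wrist_force: [0.5, 0.1, -0.5]
opening: 0.0
grasp_force: 0.0
```

```bash
python3 - <<'E'
from h import *
o=bot.get_obs(); print({k:np.round(o[k],3) for k in("time","ee_pos","tcp_rot","wrist_force","opening")})
c=look("wrist"); save(c,"w5.png")
E
```

```text
{'time': np.float64(18.4), 'ee_pos': array([ 0.494, -0.027,  0.15 ]), 'tcp_rot': array([-1.79639e+02, -1.37000e-01,  8.30980e+01]), 'wrist_force': array([ 0.515,  0.06 , -0.506]), 'opening': np.float64(0.0)}
wrist {'fov_y': 68.30785325497554, 'cx': 315.99658437018445, 'cy': 200.92666606650204, 'shot': 37}
machine 0.85 [431.4  95. ] z: [0.6104 0.0487 0.    ] depth: [0.5705 0.0512 0.1098]
```

View pics/w5.png

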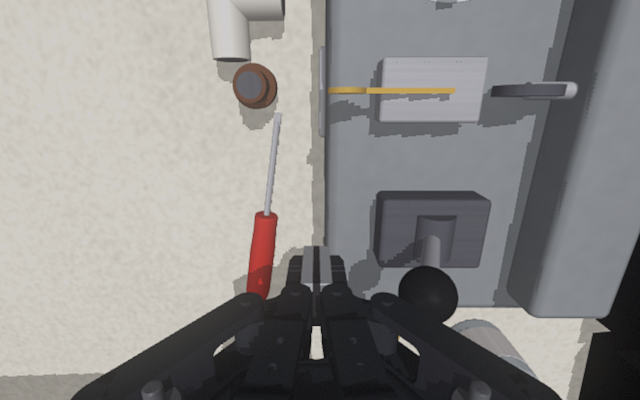

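The fingers at (316,265) are in front of the ball at (428,295), clear of everything. Pushing along machine +x.

Request:
play_rows --targets '[{"grip": 255, "linear": [0.8, -0.1, 0], "delta_rot": [0, 0, 0]}, {"grip": 255, "linear": [1.6, -0.2, 0], "delta_rot": [0, 0, 0]}, {"grip": 255, "linear": [2.3, -0.3, 0], "delta_rot": [0, 0, 0]}, {"grip": 255, "linear": [3.0, -0.4, 0], "delta_rot": [0, 0, 0]}, {"grip": 255, "linear": [3.7, -0.5, 0], "delta_rot": [0, 0, 0]}, {"grip": 255, "linear": [4.4, -0.55, 0], "delta_rot": [0, 0, 0]}, {"grip": 255, "linear": [5.1, -0.6, 0], "delta_rot": [0, 0, 0]}, {"grip": 255, "linear": [5.8, -0.7, 0], "delta_rot": [0, 0, 0]}, {"grip": 255, "linear": [6.5, -0.8, 0], "delta_rot": [0, 0, 0]}]'

```text
time: 19.6
ee_pos: [0.5603, -0.0358, 0.153]
tcp_rot: [-180.0, -0.2, 83.0]
wrist_force: [-0.5, 1.4, 0.5]
opening: -0.0
grasp_force: 0.5
```

Request:
play_rows --targets '[{"grip": 255, "linear": [0.3, -0.04, 0], "delta_rot": [0, 0, 0]}, {"grip": 255, "linear": [0.6, -0.08, 0], "delta_rot": [0, 0, 0]}, {"grip": 255, "linear": [0.9, -0.12, 0], "delta_rot": [0, 0, 0]}]'

```text
time: 19.9
ee_pos: [0.5688, -0.0371, 0.1529]
tcp_rot: [-179.9, -0.1, 83.0]
wrist_force: [-0.9, 0.4, -0.4]
opening: 0.0003
grasp_force: 0.5
```

```bash
python3 - <<'E'
from h import *
o=bot.get_obs(); print({k:np.round(o[k],3) for k in("time","ee_pos","tcp_rot","wrist_force","opening")})
c=look("wrist"); save(c,"w6.png"); look("top")
E
```

```text
{'time': np.float64(19.9), 'ee_pos': array([ 0.569, -0.037,  0.153]), 'tcp_rot': array([-1.79944e+02, -1.38000e-01,  8.29850e+01]), 'wrist_force': array([-0.894,  0.356, -0.408]), 'opening': np.float64(0.0)}
wrist {'fov_y': 68.30785325497554, 'cx': 315.99658437018445, 'cy': 200.92666606650204, 'shot': 38}
clamp_tip 0.84 [372.5 287.6] z:  depth: [ 0.5938 -0.0327  0.1876]
machine 0.97 [350.1  90.3] z: [0.6123 0.0514 0.    ] depth: [0.6001 0.049  0.1082]
dial 0.67 [146.1   4.3] z: [0.4847 0.1125 0.09  ] depth: [0.4568 0.1326 0.0292]
top {'fov_y': 44.50530214619044, 'cx': 313.23279180494376, 'cy': 202.50049927819134, 'shot': 39}
dial_grip 0.6 [261.9 191.3] z: [0.5903 0.1425 0.123 ] depth: [0.5882 0.1411 0.1372]
dial_pointer 0.65 [246.3 192.7] z: [0.5913 0.183  0.097 ] depth: [0.5921 0.1837 0.0916]
clamp_tip 0.65 [259.9 194.5] z:  depth: [0.5808 0.1459 0.1364]
machine 0.63 [304.8 193.3] z: [0.6021 0.0413 0.    ] depth: [0.5868 0.0404 0.1051]
machine 0.29 [270.3 258.3] z: [0.4329 0.1327 0.    ] depth: [0.4325 0.13   0.0342]
dial 0.71 [259.9 195.6] z: [0.5847 0.1506 0.09  ] depth: [0.5826 0.1491 0.105 ]
dial 0.3 [292.7 250.5] z: [0.4498 0.0714 0.09  ] depth: [0.4509 0.0728 0.0483]
```

View pics/w6.png

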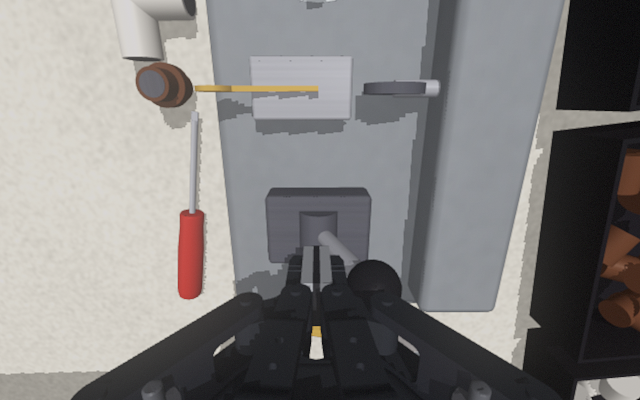

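The lever is moving; ball at x ≈ 0.594, (373,285). Continue in small steps until the force rises.

Request:
play_rows --targets '[{"grip": 255, "linear": [0.25, -0.03, 0], "delta_rot": [0, 0, 0]}, {"grip": 255, "linear": [0.5, -0.06, 0], "delta_rot": [0, 0, 0]}, {"grip": 255, "linear": [0.7, -0.09, 0], "delta_rot": [0, 0, 0]}]'

```text
time: 20.8
ee_pos: [0.5759, -0.0379, 0.1528]
tcp_rot: [-179.9, -0.1, 83.0]
wrist_force: [-0.6, 0.2, -1.0]
opening: 0.0002
grasp_force: 0.5
```

Request:
play_rows --targets '[{"grip": 255, "linear": [0.15, -0.02, 0], "delta_rot": [0, 0, 0]}, {"grip": 255, "linear": [0.3, -0.04, 0], "delta_rot": [0, 0, 0]}]'

```text
time: 21.0
ee_pos: [0.5774, -0.0381, 0.1527]
tcp_rot: [-179.8, -0.1, 83.0]
wrist_force: [-14.0, 2.1, 3.5]
opening: 0.0
grasp_force: 6.9
```

Request:
play_rows --targets '[{"grip": 255, "linear": [0.15, -0.02, 0], "delta_rot": [0, 0, 0]}, {"grip": 255, "linear": [0.3, -0.04, 0], "delta_rot": [0, 0, 0]}]'

```text
time: 21.2
ee_pos: [0.5778, -0.0382, 0.1526]
tcp_rot: [-179.5, -0.1, 83.0]
wrist_force: [-28.3, 4.3, 9.1]
opening: -0.0003
grasp_force: 14.4
```

The end stop is reached at TCP x = 0.577, as expected. I'll back off, rise and verify.

Request:
play_rows --targets '[{"grip": 255, "linear": [-0.6, 0.08, 0], "delta_rot": [0, 0, 0]}, {"grip": 255, "linear": [-2, 0.25, 0], "delta_rot": [0, 0, 0]}, {"grip": 255, "linear": [-4, 0.5, 0], "delta_rot": [0, 0, 0]}, {"grip": 255, "linear": [-7, 0.9, 1], "delta_rot": [0, 0, 0]}, {"grip": 255, "linear": [-9, 1.1, 4], "delta_rot": [0, 0, 0]}, {"grip": 255, "linear": [-9, 1.1, 8], "delta_rot": [0, 0, 0]}, {"grip": 255, "linear": [-9, 1.1, 12], "delta_rot": [0, 0, 0]}, {"grip": 255, "linear": [-9, 1.1, 14], "delta_rot": [0, 0, 0]}, {"grip": 255, "linear": [-9, 1.1, 14], "delta_rot": [0, 0, 0]}]'

```text
time: 22.1
ee_pos: [0.4928, -0.0278, 0.2965]
tcp_rot: [179.7, -0.2, 83.0]
wrist_force: [-0.4, -0.5, -0.9]
opening: -0.0
grasp_force: 0.0
```

```bash
python3 - <<'E'
from h import *
c=look("wrist"); save(c,"w7.png"); bar(c); 
t=look("top"); save(t,"top2.png")
for k in "elbow tee nipple padlock tape driver putty".split():
    for r in bot.pinpoint(t,k)[:1]: print(k,round(r["conf"],2),np.round(P(t,r["pixel"],z=0),3))
E
```

```text
wrist {'fov_y': 68.30785325497554, 'cx': 315.99658437018445, 'cy': 200.92666606650204, 'shot': 40}
clamp_tip 0.96 [433.7 192.3] z:  depth: [ 0.6003 -0.0357  0.1842]
machine 0.57 [390.9  95.3] z: [0.6108 0.0502 0.    ] depth: [0.5839 0.0512 0.1088]
194
bar ((593.9583129882812, 125.66650390625), (9.410144805908203, 15.29173755645752), 76.47081756591797) 0.1358120593839636
top {'fov_y': 44.50530214619044, 'cx': 313.23279180494376, 'cy': 202.50049927819134, 'shot': 41}
dial_grip 0.73 [262.2 193. ] z: [0.5862 0.1418 0.123 ] depth: [0.584  0.1403 0.1382]
dial_pointer 0.9 [248.3 193. ] z: [0.5905 0.1781 0.097 ] depth: [0.5901 0.1777 0.0999]
machine 0.74 [304.5 192.1] z: [0.6053 0.0421 0.    ] depth: [0.5884 0.0411 0.1141]
machine 0.73 [257.7 191.6] z: [0.6082 0.1655 0.    ] depth: [0.5872 0.1507 0.1397]
dial 0.72 [262.1 192.9] z: [0.5913 0.1452 0.09  ] depth: [0.5842 0.1406 0.1382]
elbow 0.84 [0.434 0.128 0.   ]
tee 0.8 [0.596 0.343 0.   ]
nipple 0.62 [0.457 0.077 0.   ]
tape 0.94 [0.726 0.324 0.   ]
putty 0.84 [ 0.657 -0.245  0.   ]
```

View pics/w7.png

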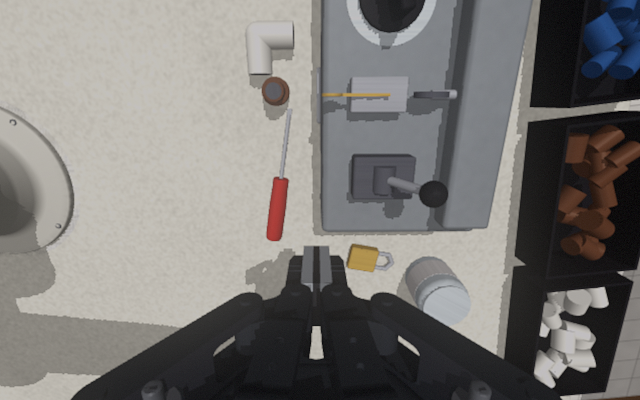

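The lever leans fully to the rear with its ball at (433,192), the other things have not moved, and the dial was left at click 5. I'm handing it in.

```bash
python3 -c "
from workcell import bot
print(bot.job_done())"
```

```text
the job is handed in; nothing more can be done
None
```

The dial was turned back to its stop (0.24 N m), clicked five steps clockwise and released at click 5; then the clamp lever was pushed fully to the rear, and the other things on the counter were left alone (about 22 s).

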